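# Pack the sewing case and shut its lid

### The arm

A 6-joint arm with a two-finger parallel gripper is mounted at the origin on the work surface. World frame = base frame: x ahead of the robot, y to its left, z up, the work surface at z = 0. Lengths are in m, angles in rad, forces in N, time in s.
With the tool pointing down it reaches from about 0.3 to 0.875 m from the base axis. Payload 4.2 kg.
Tool frame: the origin (TCP) lies between the finger pads; the fingertips stand 22 mm ahead of it and the grasp point (between the pads) lies 3 mm ahead of it; z points along the fingers, y is the direction in which the jaws open and shut (so a half turn about z gives the same grasp; the last joint's range is limited). The gripper opens to 85 mm and grips with 20 to 120 N. Pads are 22 mm wide; open, the fingers measure 114 mm over their backs; the gripper's body (76 mm by 85 mm) begins 54 mm behind the grasp point. The pads swing forward as they close: fully open they stand 13 mm farther back than shut.
Start: joints at [1.254, 0.32, 1.565, -0, 1.257, -0.02], TCP at [0.168, 0.55, 0.253] pointing down, gripper open.
Joint ranges: [-3.11, 3.11], [-0.84, 2.01], [0.21, 2.61], [-1.34, 4.49], [0.05, 2.63], [-2.56, 2.56]. Speed limits (rad/s): [2.57, 2.57, 3.14, 3.14, 3.14, 3.14].

### API

Orientations are given as a unit quaternion [x, y, z, w].
In Python, from rig import r gives the robot as it stands.
- The arm moves only by the tool apply_moves, never from a script. Its argument "increments" is a list of rows, each a list of 7 numbers: the shift along the tool's x, y, z in units of 25 mm (1.0 is 25 mm), then the turn, a rotation vector about the tool's x, y, z in degrees, then the opening, from -1 (shut) to 1 (fully open). In form: [[dx, dy, dz, rx, ry, rz, grip], ...]. A call has 1 to 5 rows; each row shifts and turns the pose as measured when the row begins, along the tool's axes as they then stand; what a row does not reach is not made up. A row lasts 1/12 s, in which the tool goes at most 41.7 mm and 7.16 degrees, less where a joint would pass 70% of its speed; a pose out of reach is approached as far as the arm can. A call is refused whole if a number of a shift passes 1 or a number of a turn 7.16, either way. A call with a gripper value outside its range is refused whole. The fingers move at their own pace and stop on an object; the grip force is fixed at half the most. Time passes only in rows, so rows that do not move let the fingers close. It gives the time, the measured TCP pose, the force and the opening at its end, in the units of the state.
- r.observe(): the state, without advancing time (a new reading comes with each control period).
- r.get_image(name): name is "scene" or "top" or "wrist"; returns a dict with "img" (400x640x3 uint8, blue, green, red), "fx", "fy", "cx", "cy" (pixels), "D" ([k1, k2, p1, p2, k3] as OpenCV has them; the pictures are not rectified), "extrinsics" (4x4, takes a point from camera to world coordinates); the wrist camera has in their place "T_tool_cam" (4x4, takes a point from camera to tool coordinates, whose origin is the TCP and whose axes are the flange's). Camera axes: x right, y down, z forward; pixel columns grow to the right and rows downward; lengths in m; the calibration is good to about 2 mm. A picture is of the moment at which its call begins: read the wrist's pose just before it. There is no depth.
- r.hand_in(): hands the job in, once; it reports no verdict.
Trained networks look in the newest picture that a camera, given by its name, has taken for a name from the list of things; names that differ only in an ending like _2 or _b are one class to them, and where a whole thing is asked for, a point or a joint stands for the part that bears it (a point fixed in the world has none). Each returns a list of dicts, best first, with "p" (0 to 1); they miss things now and then, are a little off and sometimes report something else, mostly with a low value. They report only what shows in the picture. A call takes as long as a camera call. They do not tell look-alikes from the thing itself.
- r.look_for(query, camera): "box" ([left, top, width, height] in pixels, round what is visible of it).
- r.trace(query, camera): "region" (400x640 bool, what is visible of it) and "box" ([left, top, width, height] in pixels, round what is visible of it).
The state is a dict: "time": time; "joint_positions": joint angles; "qvel": joint speeds; "effort": joint torques, N m; "tool_pos": TCP position; "tcp_rot": TCP orientation; "contact_force": force on the tool from outside, world axes, zero at the start; "wrist_torque": the same for the moment, N m; "opening": finger opening in m.
Only numpy, scipy, OpenCV 4.12 (cv2) and the standard library are available. Lean on these libraries where they do the work, as an engineer would, in place of code of your own. Each camera call takes 0.05 s, during which the arm holds its last target. There are 200 camera calls.

### The job

Pack up the green sewing case: lay the shears flat on the bottom of its empty front bay, then lower the lift-out tray over them onto the two end ledges so that it sits level with nothing standing above the rim. Set both down without dropping them, then swing the lid down gently until it is fully shut, leaving the other things on the table where they are.

Things in the scene. Friction and masses are not known exactly. Their poses are not given: they have to be found in the camera images.
- case: Dark green plastic sewing case, open, fixed to the table. Outer 250 (its x) by 170 (its y) by 62 high; walls 5, floor 4. Origin: centre of the underside; x runs along the hinge, +y points to the hinge side, z up. A solid step 18 wide and 30 high inside each end wall (x = 102 to 120 and -102 to -120) is a ledge on which the tray rests.
- case_bay (a point): Centre of the floor of the empty front bay, at case x 0, y -22.5, z 4; axes as the case. The bay is 204 long (x, between the ledges) by 115 (case y = -80 to 35). A divider 26 high closes it off from the rear bay along the hinge, which is full of thread reels (below 26 high) that stay there.
- case_seat (a point): Centre of the case at the ledges' tops, 30 above the table, 32 below the rim; axes as the case. The seated tray's underside lies at this height, its long side along the case's x, its centre here within about 4 each way (the inside of the case is 240 by 160).
- lid (a joint): Angle of the lid in rad: 0 fully shut on the rim, about 1.57 upright, starts open and leaning back at 1.7 to 1.9 (stop at 1.92). The hinge is stiff: the lid stays wherever it is left and a push of 2 to 5 N near its free edge moves it.
- lid_hinge (a point): Middle of the hinge line, at case x 0, y 85, z 62. The lid is a flat ribbed green panel 262 along the hinge by 176, 7 thick (outer face 7 above the hinge plane), with a 6 skirt on three sides. Axes turn with the lid: -y from hinge to free edge, z out of the outer face. It can be pushed over from behind with fingertips on the outer face.
- lid_edge (a point): Middle of the free edge of the lid, on its outer face, 170 from the hinge; about 232 above the table with the lid upright.
- tray_grip (a point): Loose pale grey lift-out tray (0.3 kg, reels and bobbins fixed in it), 233 (x) by 153 (y) at the top, 225 by 145 at the foot, 29 high. Its handle, a wall 12 thick along y across the middle, is as high as the tray; this point is its middle, 22 above the underside. Beside it the tray is open for 67 each way along x; floor 3 thick. It may go in either way round.
- shears_grip (a point): Loose closed sewing shears lying flat: steel blades to +x, two black loop handles to -x, 165 long (x = -83 to 83), 76 wide over the handles, 12 thick, 0.16 kg. This point is the middle of the steel shank, 24 wide (y) and 42 long, 6 above the underside, near the centre of mass. They may lie either way round in the bay.
- tape_center (a point): Bystander: centre of a black tape measure 60 by 60 by 28 high lying on the table.
- pin_tin: Bystander: round metal pin tin, 62 across, 22 high, origin under its centre.
- chalk_box: Bystander: small cardboard chalk box, 85 by 55 by 24 high, origin under its centre.
There are look-alikes about, which are no part of the job. Of the things shaped like the part that bears shears_grip, the black one is meant.

How it is judged:
By the outcome, as a careful person would: the job done as asked, in the order asked, and still so for the second after the job is handed in, with the robot touching nothing.
It also fails if it takes over 66 s, if anything falls off the work surface, if the arm or the gripper's body presses on something with over 40 N, if the wrist force passes 120 N, or if a joint passes its speed limit or range.

## Working session

There is one attempt and no reset: what is moved stays moved. The work goes in short steps, Python scripts to look and compute and a tool call to move; the robot and the scene stay as the last step left them, time stands still between calls to the robot, and variables do not carry over. Pictures are saved under pics/ and viewed, about 8 in all and at most 12, crops included, and the job is handed in when it is done.

Besides the shell and the picture viewer there is one more tool, called after ">>>" by a JSON object that holds its "op" and its "data". apply_moves: Moves the arm, as the interface text tells. Its arguments: {"type":"object","properties":{"increments":{"type":"array","items":{"type":"array","items":{"type":"number"}}}},"required":["increments"]}

```bash
mkdir -p pics; ls
python3 - <<'E'
from rig import r
import cv2,numpy as np
s=r.observe();print(s)
ims=[]
for c in ("top","scene"):
    d=r.get_image(c);cv2.imwrite(f"pics/{c}0.png",d["img"])
    print(c,d["fx"],d["fy"],d["cx"],d["cy"],d["D"],np.round(d["extrinsics"],3).tolist())
    for q in ("case","tray_grip","shears_grip","tape_center","pin_tin","chalk_box","lid"):
        print(q,[(np.round(x["box"]).tolist(),round(x["p"],2)) for x in r.look_for(q,c)][:4])
E
```

```text
pics
{'time': 0.0, 'joint_positions': array([ 1.25399297e+00,  3.20337520e-01,  1.56570076e+00, -3.52132506e-06,
        1.25736670e+00, -2.00004864e-02]), 'qvel': array([-0.00046858,  0.00058975, -0.00017212, -0.00023136, -0.00041472,
       -0.00177646]), 'effort': array([-5.14580533e-04, -4.15519452e+01, -2.34163803e+01, -2.50322728e-05,
        8.33887258e-03, -1.71543581e-05]), 'tool_pos': array([0.16803221, 0.54944614, 0.25244757]), 'tcp_rot': array([ 1.47856728e-01,  9.89008376e-01, -8.93625760e-04, -1.50228776e-04]), 'contact_force': array([-0.6329561 ,  1.085597  , -0.38353285]), 'wrist_torque': array([-0.00409004,  0.03724234, -0.00296496]), 'opening': 0.08504256280988882}
top 515.5490559051015 515.5490559051015 313.10034414211646 207.86845155946662 [-0.14221499  0.          0.          0.          0.        ] [[-0.143, -0.97, 0.199, 0.26], [-0.99, 0.141, -0.024, -0.086], [-0.005, -0.2, -0.98, 1.461], [0.0, 0.0, 0.0, 1.0]]
case [([159.0, 186.0, 102.0, 103.0], 0.95), ([372.0, 158.0, 27.0, 51.0], 0.21)]
tray_grip [([339.0, 124.0, 30.0, 23.0], 0.73), ([276.0, 170.0, 64.0, 82.0
[... 406 characters left out ...]
086 196.12673234426393 [-0.04821469  0.          0.          0.          0.        ] [[0.74, 0.401, -0.54, 1.386], [0.672, -0.453, 0.585, -1.004], [-0.01, -0.796, -0.605, 1.012], [0.0, 0.0, 0.0, 1.0]]
case [([311.0, 95.0, 102.0, 105.0], 0.86)]
tray_grip [([282.0, 182.0, 80.0, 60.0], 0.82), ([230.0, 233.0, 23.0, 17.0], 0.54)]
shears_grip [([263.0, 247.0, 41.0, 36.0], 0.95), ([148.0, 224.0, 35.0, 35.0], 0.95), ([211.0, 194.0, 46.0, 18.0], 0.84), ([400.0, 189.0, 46.0, 23.0], 0.55)]
tape_center [([229.0, 231.0, 25.0, 18.0], 0.88)]
pin_tin [([376.0, 229.0, 20.0, 17.0], 0.83)]
chalk_box [([318.0, 257.0, 40.0, 30.0], 0.65)]
lid [([341.0, 95.0, 71.0, 67.0], 0.63), ([264.0, 243.0, 36.0, 39.0], 0.46)]
```

Run:
```python
import cv2
a=cv2.imread("pics/top0.png")[100:340,140:500];cv2.imwrite("pics/t1.png",cv2.resize(a,(800,533),interpolation=cv2.INTER_CUBIC))
```

```text
(no output)
```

View pics/t1.png

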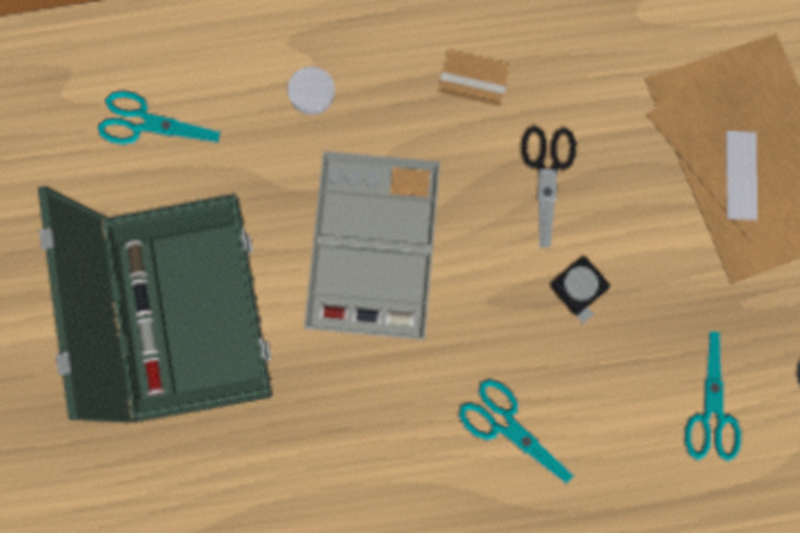

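The black-handled shears are at crop (548,185), which is full pixel (387,183). The three teal-handled ones, at crop (160,118), (515,430) and (713,395), are look-alikes. The case is at left with its hinge on the left, and the tray is in the middle. I'll check the dark item at the right edge, full pixel (499,267), and enlarge the shears.

```bash
cat > h.py <<'E'
from rig import r
import cv2,numpy as np
from scipy.spatial.transform import Rotation as R
def unproj(d,px,z,T=None):
    K=np.array([[d["fx"],0,d["cx"]],[0,d["fy"],d["cy"]],[0,0,1]])
    p=cv2.undistortPoints(np.float64(px).reshape(-1,1,2),K,np.float64(d["D"])).reshape(-1,2)
    E=d["extrinsics"] if T is None else T
    v=np.c_[p,np.ones(len(p))]@E[:3,:3].T; o=E[:3,3]
    return o+v*((z-o[2])/v[:,2])[:,None]
def proj(d,P,T=None):
    K=np.array([[d["fx"],0,d["cx"]],[0,d["fy"],d["cy"]],[0,0,1]])
    E=np.linalg.inv(d["extrinsics"] if T is None else T)
    return cv2.projectPoints(np.float64(P).reshape(-1,1,3),cv2.Rodrigues(E[:3,:3])[0],E[:3,3],K,np.float64(d["D"]))[0].reshape(-1,2)
def wrist():
    s=r.observe(); d=r.get_image("wrist"); T=np.eye(4);T[:3,:3]=R.from_quat(s["tcp_rot"]).as_matrix();T[:3,3]=s["tool_pos"]
    return d,T@d["T_tool_cam"],s
E
python3 - <<'E'
from h import *
d=r.get_image("top");im=d["img"]
c=lambda l:np.array(l)*.45+[140,100]-.25
for n,l,z in (("case",[(108,218),(237,195),(271,396),(132,420)],.062),("tray",[(324,153),(438,161),(424,338),(306,326)],.029),("shears tip,shank,handle",[(544,246),(547,190),(548,125)],.006),("tape,tin,chalk",[(580,286),(311,90),(475,77)],.025),("lidfree(z~.225)",[(41,187),(69,417)],.225)):
    P=unproj(d,c(l),z);print(n,P.round(3)[:,:2].tolist())
    print('  sides',np.linalg.norm(np.diff(np.r_[P,P[:1]],axis=0),axis=1).round(3), 'mid',P.mean(0).round(3))
a=cv2.resize(im[150:260,350:420],(380,597),interpolation=cv2.INTER_CUBIC)
b=cv2.resize(im[140:400,440:640],(400,520),interpolation=cv2.INTER_CUBIC)
o=np.zeros((600,790,3),np.uint8);o[:597,:380]=a;o[:520,385:785]=b
cv2.imwrite("pics/s1.png",o)
d,T,s=wrist();print(d["T_tool_cam"].round(3).tolist(),d["fx"],d["cx"],d["cy"])
E
```

```text
case [[0.623, 0.222], [0.629, 0.056], [0.373, 0.045], [0.367, 0.218]]
  sides [0.166 0.256 0.173 0.256] mid [0.498 0.135 0.062]
tray [[0.677, -0.059], [0.645, -0.204], [0.42, -0.151], [0.456, -0.007]]
  sides [0.148 0.231 0.149 0.227] mid [ 0.549 -0.105  0.029]
shears tip,shank,handle [[0.518, -0.324], [0.592, -0.341], [0.679, -0.358]]
  sides [0.075 0.089 0.164] mid [ 0.596 -0.341  0.006]
tape,tin,chalk [[0.457, -0.358], [0.766, -0.053], [0.753, -0.27]]
  sides [0.434 0.217 0.308] mid [ 0.659 -0.227  0.025]
lidfree(z~.225) [[0.628, 0.259], [0.367, 0.251]]
  sides [0.261 0.261] mid [0.497 0.255 0.225]
[[-0.0, -0.962, -0.273, 0.068], [1.0, -0.0, -0.001, -0.0], [0.001, -0.273, 0.962, -0.122], [0.0, 0.0, 0.0, 1.0]] 311.7234842505109 316.28933519281617 202.73903376797662
```

View pics/s1.png

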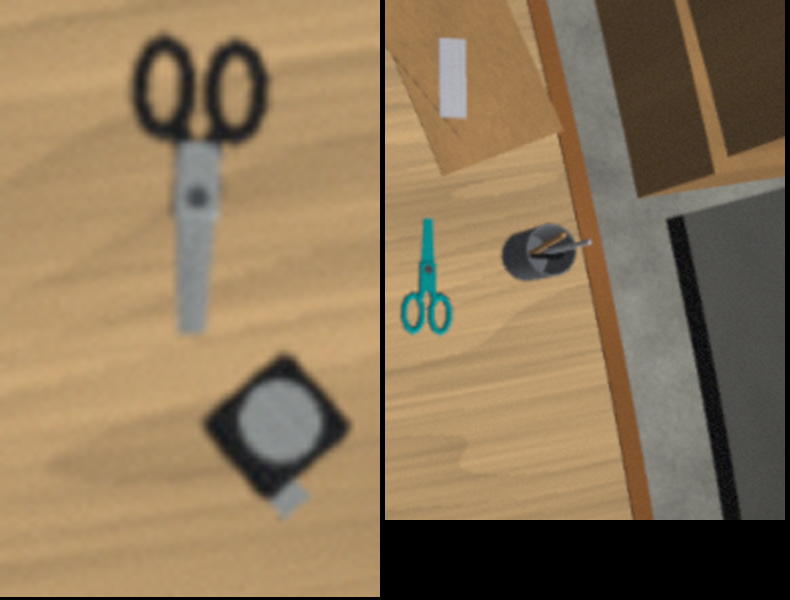

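The enlargement confirms it: the black-handled shears have their shank at about full pixel (386,183), and the dark item is a pen cup. I'm moving over the shears now.

>>> {"op": "apply_moves", "data": {"increments": [[-0.5,-0.5,-0.8,0,0,0,1],[-0.92,-1,-0.5,0,0,0,1],[-0.92,-1,-0.5,0,0,0,1],[-0.92,-1,0,0,0,0,1],[-0.92,-1,0,0,0,0,1]]}}

```text
time: 1.32
tool_pos: [0.2353, 0.4127, 0.2982]
tcp_rot: [0.143, 0.99, 0.0, -0.0]
contact_force: [1.6, -0.6, -0.2]
opening: 0.0855
```

>>> {"op": "apply_moves", "data": {"increments": [[-0.92,-1,0,0,0,0,1],[-0.92,-1,0,0,0,0,1],[-0.92,-1,0,0,0,0,1],[-0.92,-1,0,0,0,0,1],[-0.92,-1,0,0,0,0,1]]}}

```text
time: 1.73
tool_pos: [0.3121, 0.2529, 0.2995]
tcp_rot: [0.142, 0.99, 0.002, 0.001]
contact_force: [0.0, 0.0, -0.5]
opening: 0.0854
```

>>> {"op": "apply_moves", "data": {"increments": [[-0.92,-1,0,0,0,0,1],[-0.92,-1,0,0,0,0,1],[-0.92,-1,0,0,0,0,1],[-0.92,-1,0,0,0,0,1],[-0.92,-1,0,0,0,0,1]]}}

```text
time: 2.15
tool_pos: [0.389, 0.0925, 0.3008]
tcp_rot: [0.141, 0.99, 0.003, 0.004]
contact_force: [0.6, 0.5, -0.0]
opening: 0.0855
```

>>> {"op": "apply_moves", "data": {"increments": [[-0.92,-1,0,0,0,0,1],[-0.92,-1,0,0,0,0,1],[-0.92,-1,0,0,0,0,1],[-0.92,-1,0,0,0,0,1],[-0.92,-1,0,0,0,0,1]]}}

```text
time: 2.57
tool_pos: [0.4663, -0.0687, 0.3021]
tcp_rot: [0.142, 0.99, 0.004, 0.006]
contact_force: [-0.2, 0.1, -0.1]
opening: 0.085
```

>>> {"op": "apply_moves", "data": {"increments": [[-0.92,-1,0,0,0,0,1],[-0.92,-1,0.3,0,0,0,1],[-0.92,-1,0.5,0,0,0,1],[-0.92,-1,0.5,0,0,0,0.5],[-0.92,-1,0.5,0,0,-5,0]]}}

```text
time: 2.98
tool_pos: [0.546, -0.2307, 0.26]
tcp_rot: [0.099, 0.995, 0.003, 0.011]
contact_force: [0.8, -0.1, 0.8]
opening: 0.0639
```

>>> {"op": "apply_moves", "data": {"increments": [[-0.73,-0.98,0.7,0,0,0,0],[-0.73,-0.98,0.7,0,0,0,0],[-0.73,-0.98,0.7,0,0,0,0],[-0.73,-0.98,0.7,0,0,0,0],[0,0,0,0,0,0,0]]}}

```text
time: 3.4
tool_pos: [0.6031, -0.3527, 0.1835]
tcp_rot: [0.1, 0.995, 0.002, 0.01]
contact_force: [-0.7, 0.8, -0.2]
opening: 0.0428
```

```bash
cat > sh.py <<'E'
from h import *
d,T,s=wrist()
q=R.from_quat(s["tcp_rot"]);print(s["tool_pos"].round(4),q.as_euler("xyz",degrees=True).round(2),s["opening"])
L=r.trace("shears_grip","wrist")
for t in L[:2]:
    m=t["region"];ys,xs=np.nonzero(m)
    P=unproj(d,np.c_[xs,ys],.006,T)[:,:2]
    c=P.mean(0);w,v=np.linalg.eigh(np.cov((P-c).T));a=v[:,1]
    if a[0]>0:a=-a
    u=(P-c)@a;w_=(P-c)@[-a[1],a[0]]
    mid=c+a*(u.min()+u.max())/2+np.array([-a[1],a[0]])*(w_.min()+w_.max())/2
    sh=np.abs((P-mid)@a)<.012; shc=P[sh].mean(0)
    print(t["p"],t["box"],"len",np.ptp(u),"wid",np.ptp(w_),"mid",mid.round(4),"shank",shc.round(4),"ang",np.degrees(np.arctan2(a[1],a[0])))
    e=np.r_[shc,.006]-s["tool_pos"];print("tool delta/25mm",(q.inv().apply(e)*40).round(2))
cv2.imwrite("pics/w1.png",d["img"])
E
python3 sh.py
```

```text
[ 0.6031 -0.3527  0.1835] [179.6    1.17 168.52] 0.04281822099374177
0.82 [286.0, 82.8, 76.2, 170.6] len 0.1675783404833413 wid 0.07508596300398318 mid [ 0.5968 -0.3439] shank [ 0.5965 -0.3445] ang 167.99395491444486
tool delta/25mm [0.47 0.22 7.09]
```

View pics/w1.png

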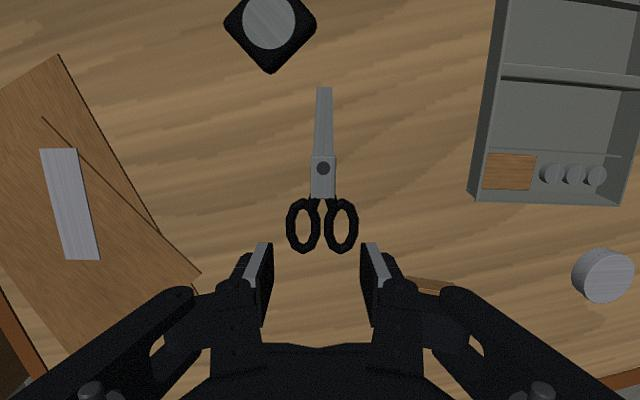

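The wrist picture shows the black-handled shears at (323,170), with the grey shank at (323,175) between the fingers. The shears point along the tool as planned. Descending.

>>> {"op": "apply_moves", "data": {"increments": [[0.32,0.27,0.5,0.4,1.2,0,0],[0,0,1,0,0,0,0],[0,0,1,0,0,0,0],[0,0,1,0,0,0,0],[0,0,1,0,0,0,0]]}}

```text
time: 3.92
tool_pos: [0.6016, -0.3386, 0.0861]
tcp_rot: [0.098, 0.995, -0.004, 0.011]
contact_force: [1.0, -0.3, 0.1]
opening: 0.0425
```

>>> {"op": "apply_moves", "data": {"increments": [[0,0,0.6,0,0,0,0],[0,0,0,0,0,0,0]]}}

```text
time: 4.08
tool_pos: [0.5996, -0.3344, 0.0685]
tcp_rot: [0.097, 0.995, -0.002, 0.008]
contact_force: [-0.4, 0.6, -0.2]
opening: 0.0425
```

```bash
python3 sh.py
```

```text
[ 0.5996 -0.3344  0.0685] [-179.88    0.97  168.91] 0.04251168898041189
0.83 [258.9, 83.2, 101.0, 253.1] len 0.16848004133866668 wid 0.06849188057097064 mid [ 0.5987 -0.345 ] shank [ 0.5984 -0.3451] ang 171.82364792503049
tool delta/25mm [ 0.01 -0.42  2.5 ]
```

>>> {"op": "apply_moves", "data": {"increments": [[0,-0.42,0.4,0,1,0,0],[0,0,0.5,0,0.5,0,0],[0,0,0.4,0,0,0,0],[0,0,0,0,0,0,0]]}}

```text
time: 4.52
tool_pos: [0.6026, -0.3483, 0.0439]
tcp_rot: [0.096, 0.995, -0.004, 0.002]
contact_force: [-1.0, -0.8, -1.0]
opening: 0.0429
```

```bash
cat > st.py <<'E'
from h import *
s=r.observe();print(s["time"],s["tool_pos"].round(4),R.from_quat(s["tcp_rot"]).as_euler("xyz",degrees=True).round(2),s["opening"].round(4),s["contact_force"].round(1))
E
python3 st.py
```

```text
Traceback (most recent call last):
  File "st.py", line 2, in <module>
    s=r.observe();print(s["time"],s["tool_pos"].round(4),R.from_quat(s["tcp_rot"]).as_euler("xyz",degrees=True).round(2),s["opening"].round(4),s["contact_force"].round(1))
                                                                                                                         ^^^^^^^^^^^^^^^^^^
AttributeError: 'float' object has no attribute 'round'
```

>>> {"op": "apply_moves", "data": {"increments": [[0.18,0.09,0.3,0,0,0,0],[0,0,0.3,0,0,0,0],[0,0,0.2,0,0,0,0],[0,0,0,0,0,0,0]]}}

```text
time: 4.85
tool_pos: [0.598, -0.3452, 0.0214]
tcp_rot: [0.097, 0.995, -0.004, 0.002]
contact_force: [-0.1, 0.1, -1.1]
opening: 0.0425
```

```bash
sed -i 's/s\["opening"\].round(4)/round(s["opening"],4)/' st.py; python3 st.py
```

```text
4.85 [ 0.598  -0.3452  0.0214] [-179.55    0.24  168.92] 0.0425 [-0.1  0.1 -1.1]
```

>>> {"op": "apply_moves", "data": {"increments": [[0,0,-0.1,0,0,0,-0.6],[0,0,0,0,0,0,-1],[0,0,0,0,0,0,-1],[0,0,0,0,0,0,-1],[0,0,0,0,0,0,-1]]}}

```text
time: 5.27
tool_pos: [0.5979, -0.345, 0.0244]
tcp_rot: [0.096, 0.995, -0.004, 0.002]
contact_force: [-0.1, 0.2, -1.7]
opening: 0.0222
```

>>> {"op": "apply_moves", "data": {"increments": [[0,0,0,0,0,0,-1],[0,0,-0.4,0,0,0,-1],[0,0,-0.6,0,0,0,-1],[0,0,0,0,0,0,-1]]}}

```text
time: 5.6
tool_pos: [0.5973, -0.3444, 0.0499]
tcp_rot: [0.096, 0.995, -0.003, 0.0]
contact_force: [0.1, 0.1, -1.5]
opening: 0.0221
```

```bash
python3 st.py
```

```text
5.6 [ 0.5973 -0.3444  0.0499] [-1.7961e+02  8.0000e-02  1.6893e+02] 0.0221 [ 0.1  0.1 -1.5]
```

>>> {"op": "apply_moves", "data": {"increments": [[0,0,-1,0,0,0,-1],[0,0,-1,0,0,0,-1],[0,0,-1,0,0,-4,-1],[0,0,-1,0,0,-4.5,-1],[0,0,-0.8,0,0,-4.5,-1]]}}

```text
time: 6.02
tool_pos: [0.5943, -0.3418, 0.1686]
tcp_rot: [-0.021, 1.0, -0.0, -0.006]
contact_force: [-0.0, -0.8, -1.8]
opening: 0.022
```

```bash
python3 st.py
cat > ov.py <<'E'
from h import *
import sys
def rect(x0,x1,y0,y1,z): return [(x0,y0,z),(x1,y0,z),(x1,y1,z),(x0,y1,z)]
def pose(P,c): P=np.float64(P); a=np.radians(c[2]); M=np.array([[np.cos(a),-np.sin(a),0],[np.sin(a),np.cos(a),0],[0,0,1]]); return P@M.T+[c[0],c[1],0]
def draw(im,d,P,c,o,k,col):
    p=((proj(d,pose(P,c))+.5-o)*k).astype(np.int32); cv2.polylines(im,[p.reshape(-1,1,2)],True,col,1)
if __name__=="__main__":
    d=r.get_image("top");o=np.array([150,160]);k=6
    im=cv2.resize(d["img"][160:260+40,150:280],None,fx=k,fy=k,interpolation=cv2.INTER_CUBIC)
    cc=(.498,.135,2.0)
    draw(im,d,rect(-.125,.125,-.085,.085,.062),cc,o,k,(0,0,255))
    draw(im,d,rect(-.12,.12,-.08,.08,.062),cc,o,k,(0,255,255))
    draw(im,d,rect(-.102,.102,-.08,.035,.004),cc,o,k,(255,255,0))
    im=im[:600,:800];cv2.imwrite("pics/ov1.png",im)
E
python3 ov.py
```

```text
6.0167 [ 0.5943 -0.3418  0.1686] [ 179.99   -0.64 -177.58] 0.022 [-0.  -0.8 -1.8]
```

View pics/ov1.png

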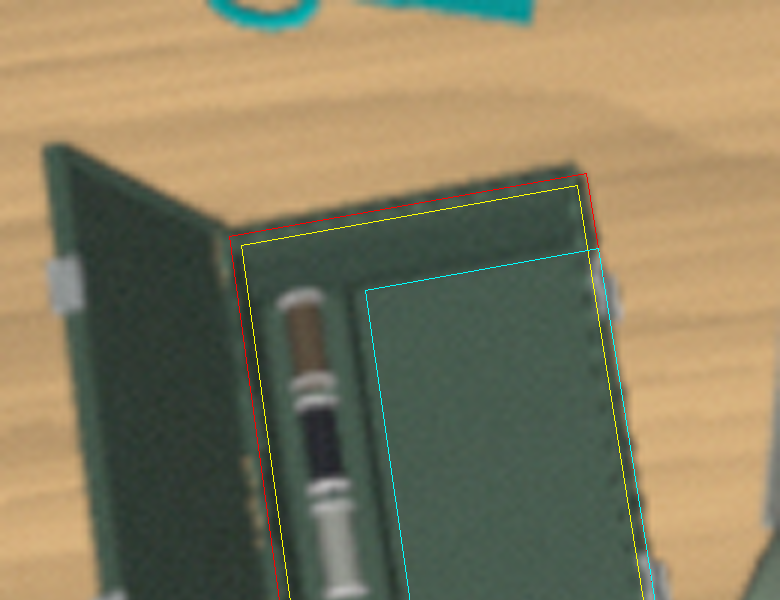

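The overlay at (.498,.135,2°) is about 10 px off (~4 mm) at the far end, around (400,196), and the right edge is about 6 px off. I'll refine the pose with the wood-to-green silhouette edges.

```bash
cat > fit.py <<'E'
from ov import *
from scipy.optimize import least_squares
def fit(d,mask,edges,c0,rng=.012):
    # edges: (P0,P1,outward n) in body frame; find outermost mask transition along n
    M=cv2.GaussianBlur(mask.astype(np.float32),(0,0),.7)
    obs=[]
    for P0,P1,n in edges:
        for t in np.linspace(.06,.94,40):
            b=np.float64(P0)*(1-t)+np.float64(P1)*t
            o=np.linspace(-rng,rng,97); q=np.array([b+np.float64(n)*k for k in o])
            px=proj(d,pose(q,c0)).astype(np.float32)
            v=cv2.remap(M,px[:,0].reshape(-1,1),px[:,1].reshape(-1,1),cv2.INTER_LINEAR).ravel()
            i=np.nonzero((v[:-1]>=.5)&(v[1:]<.5))[0]
            if len(i)==1: obs.append((b,np.float64(n),pose(q[i[0]:i[0]+1],c0)[0]))
    def f(c):
        a=np.radians(c[2])
        return [((W-[c[0],c[1],0])@np.array([np.cos(a)*n[0]-np.sin(a)*n[1],np.sin(a)*n[0]+np.cos(a)*n[1],0])-b@n)*1e3 for b,n,W in obs]
    s=least_squares(f,c0,x_scale=[.001,.001,.1],loss="soft_l1",f_scale=.7)
    return s.x,np.array(f(s.x)),obs
if __name__=="__main__":
    d=r.get_image("top");im=d["img"].astype(int)
    g=(im[...,1]-im[...,2]>0)  # green/teal > red ; wood has red>green
    c=np.array([.5,.137,2.])
    E=[((.125,-.085,.062),(.125,.085,.062),(1,0,0)),((-.125,-.085,0),(-.125,.085,0),(-1,0,0)),((-.125,-.085,0),(.125,-.085,0),(0,-1,0))]
    for _ in range(3): c,f,obs=fit(d,g,E,c)
    print("case",c.round(4),len(obs))
    for k in ((1,0,0),(-1,0,0),(0,-1,0)): print(k,[round(x,1) for x,(b,n,W) in zip(f,obs) if tuple(n)==k])
    t=(abs(im[...,1]-im[...,2])<14)&(abs(im[...,0]-im[...,1])<14)
    E=[((.1165,-.0765,.029),(.1165,.0765,.029),(1,0,0)),((-.1125,-.0725,0),(-.1125,.0725,0),(-1,0,0)),((-.1165,-.0765,.029),(.1165,-.0765,.029),(0,-1,0)),((-.1165,.0765,.029),(.1165,.0765,.029),(0,1,0))]
    c=np.array([.549,-.105,-13.2])
    for _ in range(3): c,f,obs=fit(d,t,E,c)
    print("tray",c.round(4),len(obs))
    for _,_,k in E: print(k,[round(x,1) for x,(b,n,W) in zip(f,obs) if tuple(n)==k])
E
python3 fit.py
```

```text
case [0.4999 0.1412 2.5881] 120
(1, 0, 0) [np.float64(1.7), np.float64(0.7), np.float64(1.2), np.float64(2.0), np.float64(1.2), np.float64(0.5), np.float64(1.2), np.float64(1.7), np.float64(0.5), np.float64(0.7), np.float64(1.2), np.float64(2.0), np.float64(1.7), np.float64(0.7), np.float64(1.5), np.float64(2.0), np.float64(1.0), np.float64(0.7), np.float64(1.5), np.float64(2.0), np.float64(2.2), np.float64(1.0), np.float64(1.5), np.float64(2.2), np.float64(1.7), np.float64(1.0), np.float64(1.5), np.float64(2.0), np.float64(1.0), np.float64(0.8), np.float64(1.5), np.float64(2.0), np.float64(0.5), np.float64(0.8), np.float64(1.5), np.float64(1.8), np.float64(0.5), np.float64(1.0), np.float64(1.8), np.float64(2.5)]
(-1, 0, 0) [np.float64(1.3), np.float64(2.5), np.float64(2.3), np.float64(1.8), np.float64(1.5), np.float64(2.8), np.float64(2.3), np.float64(1.8), np.float64(1.0), np.float64(2.0), np.float64(2.3), np.float64(1.5), np.float64(1.0), np.float64(0.8), np.float64(2.0), np.float64(1.8), np.float64(1.0), np.float64(1.5), np.float64(2.3), np.float64(1.8), np.float64(1.0), np.float
[... 2719 characters left out ...]
p.float64(-2.0), np.float64(-1.5), np.float64(-1.0), np.float64(-2.3), np.float64(-2.5), np.float64(-2.0), np.float64(-1.5), np.float64(-1.0), np.float64(-2.8), np.float64(-2.8), np.float64(-2.3), np.float64(-1.8), np.float64(-1.3), np.float64(-3.0), np.float64(-2.7), np.float64(-2.2), np.float64(-1.7), np.float64(-1.5), np.float64(-3.0), np.float64(-3.0), np.float64(-2.5), np.float64(-1.7), np.float64(-1.5), np.float64(-1.7), np.float64(-3.0), np.float64(-2.5), np.float64(-2.0), np.float64(-1.5), np.float64(-1.0), np.float64(-2.7), np.float64(-2.7), np.float64(-2.2), np.float64(-1.7), np.float64(-1.7), np.float64(-1.7), np.float64(-2.7), np.float64(-2.2), np.float64(-1.7), np.float64(-1.7)]
```

>>> {"op": "apply_moves", "data": {"increments": [[0.15,0.6,0,0,-0.6,0,-1],[0.15,1,0,0,0,0,-1],[0.15,1,0,0,0,0,-1],[0.15,1,0,0,0,0,-1],[0.15,1,0,0,0,0,-1]]}}

```text
time: 6.53
tool_pos: [0.5709, -0.2294, 0.1631]
tcp_rot: [-0.009, 1.0, -0.002, 0.001]
contact_force: [-0.3, -0.3, -2.3]
opening: 0.0223
```

>>> {"op": "apply_moves", "data": {"increments": [[0.15,1,0,0,0,0,-1],[0.15,1,0,0,0,0,-1],[0.15,1,0,0,0,0,-1],[0.15,1,0,0,0,0,-1],[0.15,1,0,0,0,0,-1]]}}

```text
time: 6.95
tool_pos: [0.5436, -0.0977, 0.1533]
tcp_rot: [-0.002, 1.0, -0.0, -0.006]
contact_force: [-0.9, -0.1, -2.3]
opening: 0.0221
```

>>> {"op": "apply_moves", "data": {"increments": [[0.15,1,0,0,0,0,-1],[0.15,1,0,0,0,0,-1],[0.15,1,0,0,0,0,-1],[0.15,1,0,0,0,0,-1],[0.15,0.6,0,0,0,0,-1]]}}

```text
time: 7.37
tool_pos: [0.5178, 0.0246, 0.1451]
tcp_rot: [0.004, 1.0, 0.001, -0.013]
contact_force: [-0.3, 0.1, -1.7]
opening: 0.0224
```

```bash
python3 st.py
```

```text
7.3667 [0.5178 0.0246 0.1451] [179.92  -1.46 179.54] 0.0224 [-0.3  0.1 -1.7]
```

>>> {"op": "apply_moves", "data": {"increments": [[0.1,0.8,-0.3,0,-1.5,-3,-1],[0.2,0.9,0,0,0,0,-1],[0.1,0.8,0,0,0,0,-1],[0.1,0.8,0,0,0,0,-1],[0,0,0,0,0,0,-1]]}}

```text
time: 7.78
tool_pos: [0.4961, 0.1126, 0.1449]
tcp_rot: [-0.019, 1.0, 0.001, -0.006]
contact_force: [0.4, -0.4, -2.3]
opening: 0.0222
```

```bash
python3 st.py
python3 - <<'E'
from h import *
d,T,s=wrist();cv2.imwrite("pics/w2.png",d["img"])
E
```

```text
7.7833 [0.4961 0.1126 0.1449] [ 179.88   -0.66 -177.87] 0.0222 [ 0.4 -0.4 -2.3]
```

View pics/w2.png

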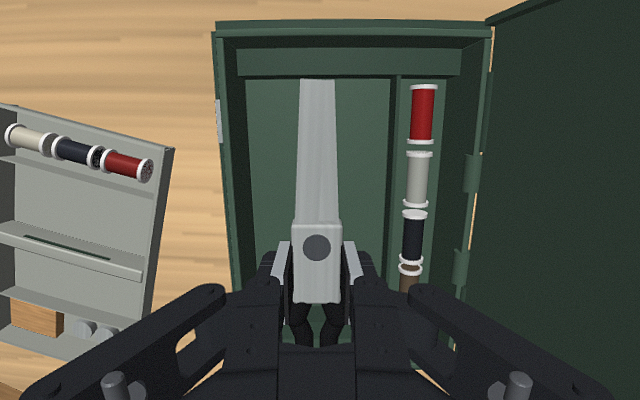

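The shears hang centred over the bay: blades at about (318,150), bay floor spanning columns 245–395. Lowering.

>>> {"op": "apply_moves", "data": {"increments": [[-0.2,0.24,0.5,0,-0.6,0,-1],[0,0,0.9,0,0,0,-1],[0,0,0.9,0,0,0,-1],[0,0,0.7,0,0,0,-1],[0,0,0,0,0,0,-1]]}}

```text
time: 8.25
tool_pos: [0.5002, 0.1145, 0.0643]
tcp_rot: [-0.015, 1.0, -0.001, -0.001]
contact_force: [-0.3, -1.1, -1.6]
opening: 0.0221
```

```bash
python3 st.py
```

```text
8.25 [0.5002 0.1145 0.0643] [-1.7990e+02 -1.1000e-01 -1.7825e+02] 0.0221 [-0.3 -1.1 -1.6]
```

>>> {"op": "apply_moves", "data": {"increments": [[0,0.1,0.4,0,0,-0.6,-1],[0,0,0.4,0,0,0,-1],[0,0,0.3,0,0,0,-1],[0,0,0.1,0,0,0,-1],[0,0,0,0,0,0,-1]]}}

```text
time: 8.67
tool_pos: [0.5003, 0.1138, 0.0321]
tcp_rot: [-0.017, 1.0, -0.002, -0.002]
contact_force: [-0.4, -0.2, -1.2]
opening: 0.022
```

```bash
python3 st.py
```

```text
8.6667 [0.5003 0.1138 0.0321] [-179.82   -0.21 -178.01] 0.022 [-0.4 -0.2 -1.2]
```

>>> {"op": "apply_moves", "data": {"increments": [[0,0,0.08,0,0,0,-1],[0,0,0.06,0,0,0,-1],[0,0,0,0,0,0,-1]]}}

```text
time: 8.92
tool_pos: [0.5012, 0.1136, 0.0295]
tcp_rot: [-0.017, 1.0, -0.001, -0.001]
contact_force: [0.3, 0.0, -1.2]
opening: 0.0222
```

```bash
python3 st.py
```

```text
8.9167 [0.5012 0.1136 0.0295] [-1.7984e+02 -7.0000e-02 -1.7807e+02] 0.0222 [ 0.3  0.  -1.2]
```

>>> {"op": "apply_moves", "data": {"increments": [[0,0,0.05,0,0,0,-1],[0,0,0.04,0,0,0,-1],[0,0,0,0,0,0,-1]]}}

```text
time: 9.17
tool_pos: [0.5018, 0.1137, 0.0293]
tcp_rot: [-0.017, 1.0, -0.001, 0.0]
contact_force: [-0.4, -0.8, -2.0]
opening: 0.0219
```

```bash
python3 st.py
```

```text
9.1667 [0.5018 0.1137 0.0293] [-1.7985e+02  5.0000e-02 -1.7807e+02] 0.0219 [-0.4 -0.8 -2. ]
```

>>> {"op": "apply_moves", "data": {"increments": [[0,0,0.08,0,0,0,-1],[0,0,0.08,0,0,0,-1],[0,0,0,0,0,0,-1]]}}

```text
time: 9.42
tool_pos: [0.5024, 0.1139, 0.0296]
tcp_rot: [-0.017, 1.0, -0.001, 0.002]
contact_force: [-0.4, 0.8, -2.5]
opening: 0.022
```

```bash
python3 st.py
```

```text
9.4167 [0.5024 0.1139 0.0296] [-179.87    0.22 -178.04] 0.022 [-0.4  0.8 -2.5]
```

Run:
```python
from h import *
s=r.observe();print({k:np.round(v,3) for k,v in s.items()})
d=r.get_image("scene");cv2.imwrite("pics/sc1.png",cv2.resize(d["img"][40:280,220:480],None,fx=2.4,fy=2.4,interpolation=cv2.INTER_CUBIC))
```

```text
{'time': np.float64(9.417), 'joint_positions': array([ 0.202,  0.477,  1.985, -0.005,  0.676, -1.399]), 'qvel': array([ 0.002, -0.023, -0.011, -0.   ,  0.024,  0.   ]), 'effort': array([-1.5000e-02, -4.2317e+01, -1.5156e+01, -1.9000e-02,  5.4000e-02,
        3.0000e-03]), 'tool_pos': array([0.502, 0.114, 0.03 ]), 'tcp_rot': array([-0.017,  1.   , -0.001,  0.002]), 'contact_force': array([-0.408,  0.757, -2.492]), 'wrist_torque': array([ 0.003,  0.07 , -0.025]), 'opening': np.float64(0.022)}
```

View pics/sc1.png

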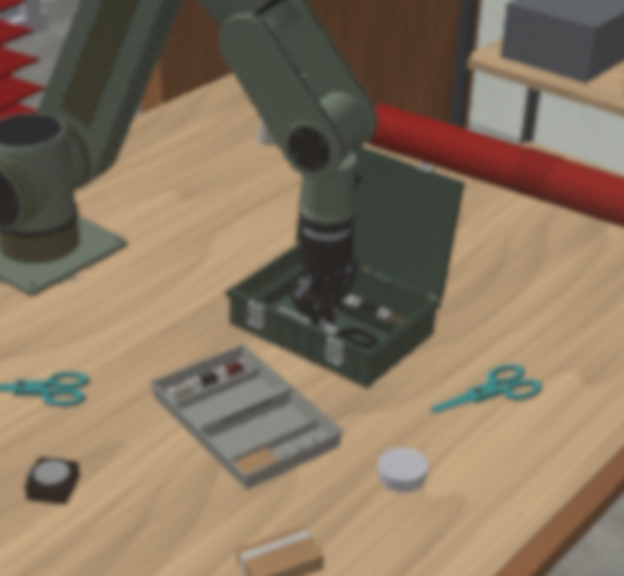

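The arm is clear of the lid and the shears are down in the bay, so the stall is just small steps being lost to tracking. I'll use slightly larger steps.

>>> {"op": "apply_moves", "data": {"increments": [[0,0,0.15,0,0,0,-1],[0,0,0,0,0,0,-1]]}}

```text
time: 9.63
tool_pos: [0.5035, 0.1142, 0.0297]
tcp_rot: [-0.017, 1.0, -0.001, 0.003]
contact_force: [0.3, -0.1, -3.1]
opening: 0.0219
```

>>> {"op": "apply_moves", "data": {"increments": [[0,0,0.15,0,0,0,-1],[0,0,0,0,0,0,-1]]}}

```text
time: 9.8
tool_pos: [0.5047, 0.1145, 0.0295]
tcp_rot: [-0.017, 1.0, -0.001, 0.005]
contact_force: [-0.2, -0.2, -1.4]
opening: 0.0221
```

>>> {"op": "apply_moves", "data": {"increments": [[0,0,0,0,-0.5,0,-0.4],[0,0,0,0,0,0,-0.3],[0,0,0,0,0,0,-0.1],[0,0,0,0,0,0,0]]}}

```text
time: 10.13
tool_pos: [0.5053, 0.1148, 0.0284]
tcp_rot: [-0.017, 1.0, -0.0, 0.011]
contact_force: [0.2, 1.2, -0.9]
opening: 0.0424
```

```bash
python3 st.py
```

```text
10.1333 [0.5053 0.1148 0.0284] [-179.94    1.24 -178.01] 0.0424 [ 0.2  1.2 -0.9]
```

>>> {"op": "apply_moves", "data": {"increments": [[0,0,-0.5,0,0.6,0,0],[0,0,-1,0,0.6,0,0],[0,0,-1,0,0,0,0],[0,0,-1,0,0,0,0],[0,0,-1,0,0,0,0]]}}

```text
time: 10.55
tool_pos: [0.5003, 0.1139, 0.1361]
tcp_rot: [-0.017, 1.0, -0.002, -0.01]
contact_force: [0.2, -0.7, 0.2]
opening: 0.0427
```

>>> {"op": "apply_moves", "data": {"increments": [[-0.2,-0.9,-0.8,0,0,0,0],[-0.2,-0.9,-0.5,0,0,0,0.5],[-0.2,-0.9,-0.1,0,0,0,1],[-0.2,-0.9,-0.1,0,0,0,1],[-0.2,-0.9,-0.1,0,0,0,1]]}}

```text
time: 10.97
tool_pos: [0.5332, 0.0029, 0.1819]
tcp_rot: [-0.021, 1.0, -0.001, -0.006]
contact_force: [0.8, -0.1, -0.1]
opening: 0.085
```

>>> {"op": "apply_moves", "data": {"increments": [[-0.2,-0.9,0,0,0,0,1],[-0.2,-0.9,0,0,0,0,1],[-0.2,-0.9,0,0,0,0,1],[0,-0.9,0,0,0,0,1],[0,-0.7,0,0,0,7.1,1]]}}

```text
time: 11.38
tool_pos: [0.5545, -0.1101, 0.1801]
tcp_rot: [0.042, 0.999, -0.002, -0.006]
contact_force: [-0.3, -0.0, 0.3]
opening: 0.0852
```

>>> {"op": "apply_moves", "data": {"increments": [[0,0,0,0,0,7.1,1],[0,0,0,0,0,7.1,1],[0,0,0,0,0,7.1,1],[0,0,0,0,0,7.1,1],[0,0,0,0,0,7.1,1]]}}

```text
time: 11.8
tool_pos: [0.5543, -0.1158, 0.1758]
tcp_rot: [0.349, 0.937, -0.004, -0.007]
contact_force: [0.5, -0.5, 0.2]
opening: 0.0856
```

>>> {"op": "apply_moves", "data": {"increments": [[0,0,0,0,0,7.1,1],[0,0,0,0,0,7.1,1],[0,0,0,0,0,7.1,1],[0,0,0,0,0,7.1,1],[0,0,0,0,0,7.1,1]]}}

```text
time: 12.22
tool_pos: [0.5536, -0.116, 0.1717]
tcp_rot: [0.62, 0.785, -0.007, -0.008]
contact_force: [0.9, 0.4, 0.3]
opening: 0.0852
```

```bash
python3 st.py
```

```text
12.2167 [ 0.5536 -0.116   0.1717] [-178.77   -0.19  103.36] 0.0852 [0.9 0.4 0.3]
```

>>> {"op": "apply_moves", "data": {"increments": [[0,0,0,-1.2,0,6.7,1],[0,0,0,0,0,6.7,1],[0,0,0,0,0,6.7,1],[0,0,0,0,0,6.3,1],[0,0,0,0,0,0,1]]}}

```text
time: 12.63
tool_pos: [0.5529, -0.1159, 0.1677]
tcp_rot: [0.791, 0.612, -0.001, -0.003]
contact_force: [0.2, 0.4, -0.3]
opening: 0.0855
```

```bash
python3 st.py
python3 - <<'E'
from h import *
d,T,s=wrist();a=d["img"]
t=r.get_image("top")["img"][150:300,140:300]
o=np.zeros((400,790,3),np.uint8);o[:,:430]=a[:,100:530];b=cv2.resize(t,None,fx=2.2,fy=2.2);o[:b.shape[0],435:435+b.shape[1]]=b
cv2.imwrite("pics/w3.png",o)
from ov import pose
c=np.array([.5466,-.1037,-13.4])
for P in [(0,-.07,.029),(0,.07,.029),(0,0,.029),(.1165,-.0765,.029),(-.1165,-.0765,.029),(.1165,.0765,.029)]: print(P,proj(d,pose([P],c),T).round(0)-[100,0])
E
```

```text
12.6333 [ 0.5529 -0.1159  0.1677] [-1.7964e+02 -1.1000e-01  7.5450e+01] 0.0855 [ 0.2  0.4 -0.3]
(0, -0.07, 0.029) [[208. 260.]]
(0, 0.07, 0.029) [[203. 100.]]
(0, 0, 0.029) [[206. 185.]]
(0.1165, -0.0765, 0.029) [[333. 264.]]
(-0.1165, -0.0765, 0.029) [[ 84. 268.]]
(0.1165, 0.0765, 0.029) [[348.  90.]]
```

View pics/w3.png

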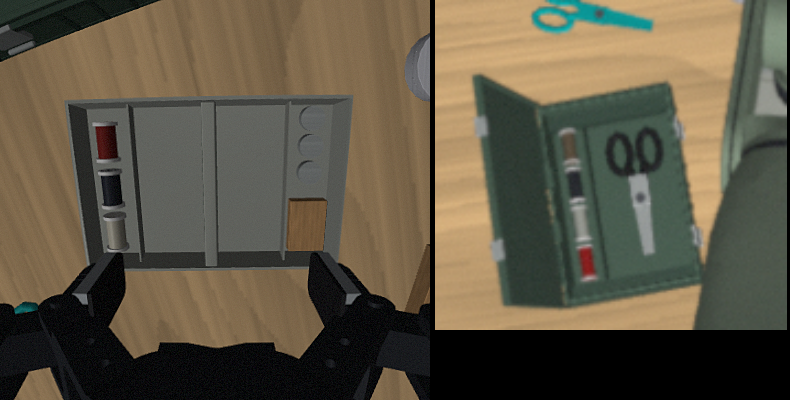

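The top view shows the shears lying flat in the bay at (635,190). The wrist view shows the tray corners at (67,101), (352,97), (340,268) and (89,269), with the handle at column ~209 (crop offset +100). Using these for the tray pose.

Run:
```python
from h import *
d,T,s=wrist()
P=unproj(d,[(167,101),(452,97),(440,268),(189,269),(309,104),(310,265)],.029,T)[:,:2]
print(P.round(4).tolist(),np.linalg.norm(np.diff(P[[0,1,2,3,0]],axis=0),axis=1).round(4))
c=P[:4].mean(0);a=np.degrees(np.arctan2(*(P[1]-P[0]+P[2]-P[3])[::-1]));print("ctr",c.round(4),"ang",a,"handle",P[4:].mean(0).round(4),np.degrees(np.arctan2(*(P[4]-P[5])[::-1]))-90)
q=R.from_quat(s["tcp_rot"]);print((q.inv().apply(np.r_[c,.03]-s["tool_pos"])*40).round(2),s["tool_pos"])
```

```text
[[0.455, -0.0076], [0.6795, -0.0619], [0.648, -0.2106], [0.4195, -0.1543], [0.5662, -0.0396], [0.5312, -0.1774]] [0.2309 0.152  0.2353 0.1509]
ctr [ 0.5505 -0.1086] ang -13.715015217250533 handle [ 0.5487 -0.1085] -14.268428296017973
[ 0.25 -0.13  5.51] [ 0.55291084 -0.11584721  0.16781103]
```

>>> {"op": "apply_moves", "data": {"increments": [[0.25,-0.2,0.5,0,0,-0.7,1],[0,0,1,0,0,0,0.6],[0,0,1,0,0,0,0.4],[0,0,1,0,0,0,0.4],[0,0,0.6,0,0,0,0.4]]}}

```text
time: 13.2
tool_pos: [0.554, -0.109, 0.0668]
tcp_rot: [0.782, 0.623, 0.003, 0.002]
contact_force: [-0.2, 0.3, -0.3]
opening: 0.0598
```

>>> {"op": "apply_moves", "data": {"increments": [[0,0,0.2,0,0,0,0.4],[0,0,0,0,0,0,0.4]]}}

```text
time: 13.37
tool_pos: [0.552, -0.1085, 0.0581]
tcp_rot: [0.781, 0.625, 0.001, -0.0]
contact_force: [-0.3, -0.7, 0.3]
opening: 0.0593
```

```bash
python3 st.py
```

```text
13.3667 [ 0.552  -0.1085  0.0581] [ 1.7994e+02 -1.2000e-01  7.7300e+01] 0.0593 [-0.3 -0.7  0.3]
```

>>> {"op": "apply_moves", "data": {"increments": [[0,-0.1,0.4,0,0,1.1,0.2],[0,0,0.4,0,0,0,0],[0,0,0.3,0,0,0,0],[0,0,0,0,0,0,0]]}}

```text
time: 13.7
tool_pos: [0.5521, -0.1084, 0.032]
tcp_rot: [0.786, 0.618, 0.003, 0.002]
contact_force: [-0.3, 0.9, -0.5]
opening: 0.0428
```

```bash
python3 st.py
```

```text
13.7 [ 0.5521 -0.1084  0.032 ] [ 1.7961e+02 -1.3000e-01  7.6380e+01] 0.0428 [-0.3  0.9 -0.5]
```

>>> {"op": "apply_moves", "data": {"increments": [[0,-0.13,0.1,0,0,0,-0.2],[0,0,0,0,0,0,-0.5],[0,0,0,0,0,0,-1],[0,0,0,0,0,0,-1],[0,0,0,0,0,0,-1]]}}

```text
time: 14.12
tool_pos: [0.5495, -0.1078, 0.031]
tcp_rot: [0.786, 0.619, 0.004, 0.003]
contact_force: [0.9, 0.2, -3.5]
opening: 0.0108
```

>>> {"op": "apply_moves", "data": {"increments": [[0,0,0,0,0,0,-1],[0,0,-0.4,0,0,0,-1],[0,0,-0.7,0,0,0,-1],[0,0,0,0,0,0,-1]]}}

```text
time: 14.45
tool_pos: [0.5482, -0.1076, 0.0588]
tcp_rot: [0.785, 0.619, 0.003, 0.001]
contact_force: [1.6, 0.0, -3.0]
opening: 0.011
```

```bash
python3 st.py
```

```text
14.45 [ 0.5482 -0.1076  0.0588] [ 1.7968e+02 -1.3000e-01  7.6470e+01] 0.011 [ 1.6  0.  -3. ]
```

>>> {"op": "apply_moves", "data": {"increments": [[0,0,-0.8,0,0,0,-1],[0,0,-1,0,0,0,-1],[0,0,-1,0,0,0,-1],[0,0,-1,0,0,0,-1],[0,0,-0.6,0,0,0,-1]]}}

```text
time: 14.87
tool_pos: [0.5439, -0.1069, 0.1682]
tcp_rot: [0.785, 0.619, -0.001, -0.003]
contact_force: [0.5, 0.2, -3.7]
opening: 0.011
```

>>> {"op": "apply_moves", "data": {"increments": [[0,0,0,0,0,-4,-1],[0,0,0,0,0,-4,-1],[0,0,0,0,0,-4,-1],[0,0,0,0,0,-4,-1],[0,0,0,0,0,0,-1]]}}

```text
time: 15.28
tool_pos: [0.5453, -0.1072, 0.1726]
tcp_rot: [0.687, 0.727, 0.002, 0.001]
contact_force: [0.4, -0.8, -3.9]
opening: 0.01
```

```bash
python3 st.py
python3 - <<'E'
from h import *
d=r.get_image("wrist");T=np.eye(4);T[:3,:3]=R.from_euler("xyz",[179.88,-.66,-177.87],degrees=True).as_matrix();T[:3,3]=[.4961,.1126,.1449];T=T@d["T_tool_cam"]
P=unproj(d,[(217,30),(490,27)],.062,T);print("rim -x corners front,hinge",P.round(4))
from ov import pose
print("model",pose([(-.125,-.085,.062),(-.125,.085,.062)],(.4999,.1412,2.59)).round(4), "px",proj(d,pose([(-.125,-.085,.062),(-.125,.085,.062),(-.102,-.08,.004),(-.102,.035,.004)],(.4999,.1412,2.59)),T).round(0).tolist())
E
```

```text
15.2833 [ 0.5453 -0.1072  0.1726] [ 1.798e+02 -6.000e-02  9.324e+01] 0.01 [ 0.4 -0.8 -3.9]
rim -x corners front,hinge [[0.3785 0.0487 0.062 ]
 [0.369  0.2157 0.062 ]]
model [[0.3789 0.0506 0.062 ]
 [0.3712 0.2205 0.062 ]] px [[220.0, 31.0], [497.0, 31.0], [250.0, 81.0], [393.0, 80.0]]
```

>>> {"op": "apply_moves", "data": {"increments": [[0.6,-0.12,0,0,0,0.4,-1],[0.9,-0.12,0,0,0,0,-1],[0.9,-0.12,0,0,0,0,-1],[0.9,-0.12,0,0,0,0,-1],[0.9,-0.12,0,0,0,0,-1]]}}

```text
time: 15.75
tool_pos: [0.5252, -0.0038, 0.1705]
tcp_rot: [0.697, 0.717, 0.0, 0.001]
contact_force: [0.0, -0.3, -3.9]
opening: 0.0104
```

>>> {"op": "apply_moves", "data": {"increments": [[0.9,-0.12,0,0,0,0,-1],[0.9,-0.12,0,0,0,0,-1],[0.9,-0.12,0,0,0,0,-1],[0.9,-0.12,0,0,0,0,-1],[0,0,0,0,0,0,-1]]}}

```text
time: 16.17
tool_pos: [0.5078, 0.093, 0.1689]
tcp_rot: [0.7, 0.714, -0.0, -0.001]
contact_force: [0.1, -0.3, -3.5]
opening: 0.0103
```

```bash
python3 st.py
```

```text
16.1667 [0.5078 0.093  0.1689] [-1.7993e+02 -7.0000e-02  9.1170e+01] 0.0103 [ 0.1 -0.3 -3.5]
```

>>> {"op": "apply_moves", "data": {"increments": [[0.9,-0.12,0,0,0,-1.5,-1],[0.8,-0.12,0.4,0,0,0,-1],[0.1,0,0.8,0,0,0,-1],[0,0,0.8,0,0,0,-1],[0,0,0,0,0,0,-1]]}}

```text
time: 16.58
tool_pos: [0.5004, 0.1407, 0.1178]
tcp_rot: [0.692, 0.722, 0.001, 0.0]
contact_force: [-0.1, 0.1, -2.8]
opening: 0.0104
```

```bash
python3 st.py
```

```text
16.5833 [0.5004 0.1407 0.1178] [ 1.7987e+02 -5.0000e-02  9.2430e+01] 0.0104 [-0.1  0.1 -2.8]
```

>>> {"op": "apply_moves", "data": {"increments": [[-0.06,0,0.5,0,0,0,-1],[0,0,0.1,0,0,0,-1],[0,0,0,0,0,0,-1]]}}

```text
time: 16.83
tool_pos: [0.5009, 0.1385, 0.103]
tcp_rot: [0.693, 0.721, 0.001, 0.0]
contact_force: [0.6, -0.1, -3.2]
opening: 0.0106
```

```bash
python3 st.py
python3 - <<'E'
from h import *
d,T,s=wrist();t=r.get_image("top")["img"][165:300,145:290]
o=np.zeros((600,790,3),np.uint8);o[:400,:395]=cv2.resize(d["img"][:,120:515],(395,400));b=cv2.resize(t,None,fx=2.7,fy=2.7,interpolation=cv2.INTER_CUBIC);o[:b.shape[0],397:397+b.shape[1]]=b[:,:393]
cv2.imwrite("pics/w4.png",o[:400])
E
```

```text
16.8333 [0.5009 0.1385 0.103 ] [ 1.7991e+02 -2.0000e-02  9.2250e+01] 0.0106 [ 0.6 -0.1 -3.2]
```

View pics/w4.png

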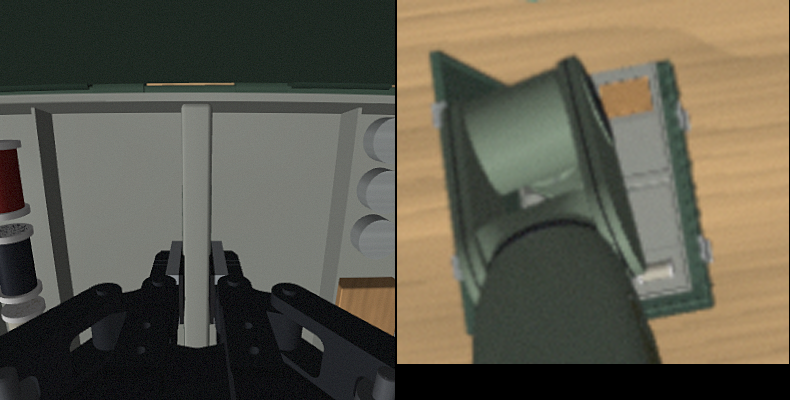

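Handle is firmly held: about 5 mm of hinge rim shows just beyond the tray edge (rows 85–95, left view), so the y alignment is good. Lowering in small steps while watching the force.

>>> {"op": "apply_moves", "data": {"increments": [[0,0,0.5,0,0,-0.3,-1],[0,0,0.5,0,0,0,-1],[0,0,0,0,0,0,-1]]}}

```text
time: 17.18
tool_pos: [0.5038, 0.1386, 0.0817]
tcp_rot: [0.692, 0.722, 0.004, 0.003]
contact_force: [-0.7, 0.6, -3.6]
opening: 0.0106
```

```bash
python3 st.py
```

```text
17.1833 [0.5038 0.1386 0.0817] [ 1.7943e+02 -1.2000e-01  9.2460e+01] 0.0106 [-0.7  0.6 -3.6]
```

>>> {"op": "apply_moves", "data": {"increments": [[0,-0.16,0.2,0.5,0,0,-1],[0,0,0.25,0,0,0,-1],[0,0,0,0,0,0,-1]]}}

```text
time: 17.43
tool_pos: [0.5014, 0.1385, 0.0724]
tcp_rot: [0.692, 0.722, 0.003, 0.001]
contact_force: [-0.0, -0.8, -3.5]
opening: 0.011
```

```bash
python3 st.py
```

```text
17.4333 [0.5014 0.1385 0.0724] [ 1.797e+02 -1.700e-01  9.240e+01] 0.011 [-0.  -0.8 -3.5]
```

>>> {"op": "apply_moves", "data": {"increments": [[0,-0.07,0.2,0.2,0,0,-1],[0,0,0.15,0,0,0,-1],[0,0,0,0,0,0,-1]]}}

```text
time: 17.68
tool_pos: [0.5003, 0.1386, 0.0639]
tcp_rot: [0.692, 0.722, 0.003, 0.0]
contact_force: [0.6, -0.7, -3.9]
opening: 0.0108
```

```bash
python3 st.py
```

```text
17.6833 [0.5003 0.1386 0.0639] [179.79  -0.2   92.39] 0.0108 [ 0.6 -0.7 -3.9]
```

>>> {"op": "apply_moves", "data": {"increments": [[0,0,0.12,0.1,0,0,-1],[0,0,0,0,0,0,-1]]}}

```text
time: 17.85
tool_pos: [0.5006, 0.1387, 0.0608]
tcp_rot: [0.692, 0.722, 0.002, -0.0]
contact_force: [-0.1, -0.4, -3.0]
opening: 0.0104
```

>>> {"op": "apply_moves", "data": {"increments": [[0,0,0.12,0,0,0,-1],[0,0,0,0,0,0,-1]]}}

```text
time: 18.02
tool_pos: [0.5013, 0.139, 0.0616]
tcp_rot: [0.692, 0.722, 0.003, -0.0]
contact_force: [0.7, 0.4, -4.2]
opening: 0.0105
```

```bash
python3 st.py
```

```text
18.0167 [0.5013 0.139  0.0616] [179.76  -0.23  92.4 ] 0.0105 [ 0.7  0.4 -4.2]
```

It stalls at z 0.061, the expected seat height, just as the shears did on the floor. Releasing.

>>> {"op": "apply_moves", "data": {"increments": [[0,0,0,0,0,0,-0.7],[0,0,0,0,0,0,-0.5],[0,0,0,0,0,0,-0.3],[0,0,0,0,0,0,0],[0,0,0,0,0,0,0]]}}

```text
time: 18.43
tool_pos: [0.5033, 0.1395, 0.0634]
tcp_rot: [0.692, 0.722, 0.005, 0.001]
contact_force: [0.4, -0.3, 0.1]
opening: 0.0427
```

>>> {"op": "apply_moves", "data": {"increments": [[0,0,-0.5,0,0,0,0],[0,0,-1,0,0,0,0],[0,0,-1,0,0,0,0],[0,0,-1,0,0,0,0],[0,0,-1,0,0,0,0]]}}

```text
time: 18.85
tool_pos: [0.4986, 0.1379, 0.173]
tcp_rot: [0.692, 0.722, -0.002, -0.003]
contact_force: [0.8, -0.2, 0.2]
opening: 0.0425
```

```bash
python3 st.py
python3 - <<'E'
from h import *
d,T,s=wrist();t=r.get_image("scene")["img"][80:215,280:440]
o=np.zeros((400,795,3),np.uint8);o[:,:395]=d["img"][:,120:515];b=cv2.resize(t,(398,336),interpolation=cv2.INTER_CUBIC);o[:336,397:]=b
cv2.imwrite("pics/w5.png",o)
E
```

```text
18.85 [0.4986 0.1379 0.173 ] [-1.796e+02 -9.000e-02  9.240e+01] 0.0425 [ 0.8 -0.2  0.2]
```

View pics/w5.png

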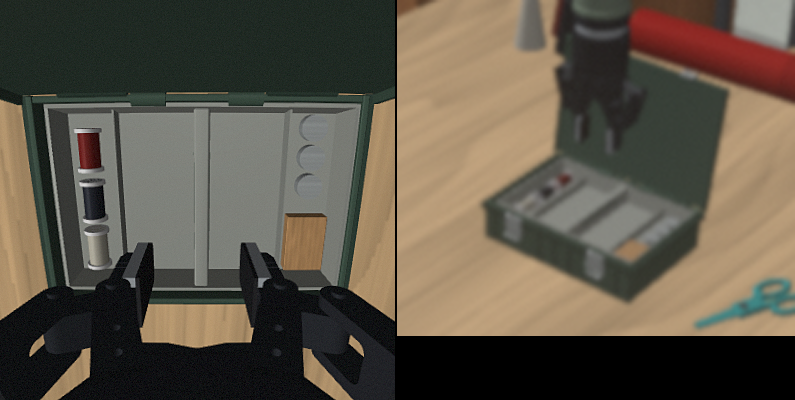

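The tray sits inside below the rim: the left view shows an even gap all round, and the right view shows nothing standing above the rim. Next I close the fingers and go up and over behind the lid.

>>> {"op": "apply_moves", "data": {"increments": [[0,0,-1,0,0,0,-1],[0,0,-1,0,0,0,-1],[0,0,-1,0,0,0,-1],[0,0,-1,0,0,0,-1],[0,0,-1,0,0,0,-1]]}}

```text
time: 19.37
tool_pos: [0.4974, 0.1372, 0.2976]
tcp_rot: [0.692, 0.722, -0.005, -0.005]
contact_force: [0.2, 0.4, -0.4]
opening: -0.0003
```

>>> {"op": "apply_moves", "data": {"increments": [[0.8,0,-0.6,0,0,0,-1],[0.9,0,-0.2,0,0,0,-1],[0.9,0,0,0,0,0,-1],[0.9,0,0,0,0,0,-1],[0.9,0,0,0,0,0,-1]]}}

```text
time: 19.78
tool_pos: [0.4956, 0.2475, 0.322]
tcp_rot: [0.695, 0.719, -0.002, -0.002]
contact_force: [0.4, -0.2, -0.1]
opening: -0.0005
```

>>> {"op": "apply_moves", "data": {"increments": [[0.9,0,0,0,0,0,-1],[0.9,0,0,0,0,0,-1],[0.9,0,0,0,0,0,-1],[0.5,0,0,0,0,0,-1],[0,0,0,0,0,0,-1]]}}

```text
time: 20.2
tool_pos: [0.4914, 0.3346, 0.316]
tcp_rot: [0.694, 0.72, -0.005, -0.004]
contact_force: [-0.2, -0.3, -0.9]
opening: -0.0002
```

```bash
python3 st.py
```

```text
20.2 [0.4914 0.3346 0.316 ] [-1.7928e+02  1.3000e-01  9.2170e+01] -0.0002 [-0.2 -0.3 -0.9]
```

>>> {"op": "apply_moves", "data": {"increments": [[0,0,0.8,-0.6,0,0,-1],[0,0,1,0,0,0,-1],[0,0,1,0,0,0,-1],[0,0,1,0,0,0,-1],[0,0,0,0,0,0,-1]]}}

```text
time: 20.62
tool_pos: [0.4918, 0.331, 0.2168]
tcp_rot: [0.693, 0.721, -0.002, 0.002]
contact_force: [-0.9, -0.6, -1.6]
opening: 0.0
```

>>> {"op": "apply_moves", "data": {"increments": [[-0.6,0,0.1,0,0,0,-1],[-0.6,0,0,0,0,0,-1],[-0.5,0,0,0,0,0,-1],[-0.3,0,0,0,0,0,-1],[-0.3,0,0,0,0,0,-1]]}}

```text
time: 21.03
tool_pos: [0.4952, 0.2681, 0.2168]
tcp_rot: [0.694, 0.72, -0.002, 0.003]
contact_force: [0.3, 0.1, 0.8]
opening: 0.0002
```

```bash
python3 st.py
```

```text
21.0333 [0.4952 0.2681 0.2168] [179.95   0.37  92.16] 0.0002 [0.3 0.1 0.8]
```

>>> {"op": "apply_moves", "data": {"increments": [[-0.35,0,0,0,0,0,-1],[-0.35,0,0,0,0,0,-1],[-0.35,0,0,0,0,0,-1],[-0.35,0,0,0,0,0,-1],[-0.35,0,0,0,0,0,-1]]}}

```text
time: 21.45
tool_pos: [0.4979, 0.2218, 0.2201]
tcp_rot: [0.694, 0.72, 0.002, 0.002]
contact_force: [-0.9, 2.8, -1.2]
opening: 0.0002
```

```bash
python3 st.py
python3 - <<'E'
from h import *
d=r.get_image("scene");cv2.imwrite("pics/sc2.png",cv2.resize(d["img"][40:240,260:480],None,fx=2.4,fy=2.4,interpolation=cv2.INTER_CUBIC))
E
```

```text
21.45 [0.4979 0.2218 0.2201] [179.65  -0.    92.09] 0.0002 [-0.9  2.8 -1.2]
```

View pics/sc2.png

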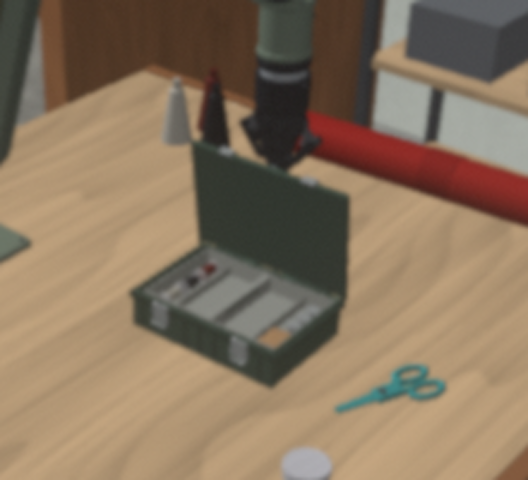

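>>> {"op": "apply_moves", "data": {"increments": [[-0.37,0,0.12,0,0,0,-1],[-0.37,0,0.16,0,0,0,-1],[-0.37,0,0.18,0,0,0,-1],[-0.37,0,0.2,0,0,0,-1],[-0.37,0,0.2,0,0,0,-1]]}}

```text
time: 21.92
tool_pos: [0.5011, 0.1706, 0.1989]
tcp_rot: [0.694, 0.72, 0.004, 0.004]
contact_force: [0.9, 1.2, 1.6]
opening: 0.0001
```

```bash
python3 st.py
```

```text
21.9167 [0.5011 0.1706 0.1989] [1.7939e+02 4.0000e-02 9.2160e+01] 0.0001 [0.9 1.2 1.6]
```

>>> {"op": "apply_moves", "data": {"increments": [[-0.3,0,0.24,0.5,0,0,-1],[-0.3,0,0.26,0,0,0,-1],[-0.3,0,0.28,0,0,0,-1],[-0.28,0,0.32,0,0,0,-1],[-0.28,0,0.34,0,0,0,-1]]}}

```text
time: 22.33
tool_pos: [0.5029, 0.1283, 0.1592]
tcp_rot: [0.694, 0.72, -0.0, 0.001]
contact_force: [-0.3, 1.7, 0.7]
opening: 0.0001
```

```bash
python3 st.py
```

```text
22.3333 [0.5029 0.1283 0.1592] [1.7993e+02 1.4000e-01 9.2120e+01] 0.0001 [-0.3  1.7  0.7]
```

>>> {"op": "apply_moves", "data": {"increments": [[-0.2,0,0.32,0,0,0,-1],[-0.18,0,0.32,0,0,0,-1],[-0.16,0,0.32,0,0,0,-1],[-0.14,0,0.32,0,0,0,-1],[-0.08,0,0.25,0,0,0,-1]]}}

```text
time: 22.75
tool_pos: [0.5026, 0.1061, 0.115]
tcp_rot: [0.694, 0.72, -0.002, 0.0]
contact_force: [1.1, 0.2, 0.4]
opening: -0.0001
```

```bash
python3 st.py
```

```text
22.75 [0.5026 0.1061 0.115 ] [-1.7988e+02  1.7000e-01  9.2060e+01] -0.0001 [1.1 0.2 0.4]
```

>>> {"op": "apply_moves", "data": {"increments": [[-0.04,0,0.18,0,0,0,-1],[-0.04,0,0.16,0,0,0,-1],[0,0,0.15,0,0,0,-1],[0,0,0.12,0,0,0,-1],[0,0,0.12,0,0,0,-1]]}}

```text
time: 23.17
tool_pos: [0.502, 0.1034, 0.0936]
tcp_rot: [0.694, 0.72, -0.003, -0.0]
contact_force: [0.6, 0.1, 0.5]
opening: 0.0002
```

```bash
python3 st.py
```

```text
23.1667 [0.502  0.1034 0.0936] [-179.73    0.23   92.1 ] 0.0002 [0.6 0.1 0.5]
```

>>> {"op": "apply_moves", "data": {"increments": [[0,0,0.12,0,0,0,-1],[0,0,0.12,0,0,0,-1],[0,0,0.12,0,0,0,-1],[0,0,0.12,0,0,0,-1]]}}

```text
time: 23.5
tool_pos: [0.502, 0.1035, 0.0905]
tcp_rot: [0.694, 0.72, -0.003, 0.001]
contact_force: [-7.3, -2.1, 21.2]
opening: 0.0002
```

```bash
python3 st.py
```

```text
23.5 [0.502  0.1035 0.0905] [-179.86    0.26   92.18] 0.0002 [-7.3 -2.1 21.2]
```

Force rose to 21 N at z 0.0905, exactly the expected shut height, so the lid is on its stop. Retreating and checking.

>>> {"op": "apply_moves", "data": {"increments": [[0,0,-0.4,0,0,0,-1],[0,0,-0.8,0,0,0,-1],[0,0,-1,0,0,0,-1],[0,0,-1,0,0,0,-1],[0,0,-1,0,0,0,-1]]}}

```text
time: 23.92
tool_pos: [0.4985, 0.1041, 0.1961]
tcp_rot: [0.693, 0.721, -0.007, -0.002]
contact_force: [0.2, 1.1, 0.7]
opening: 0.0
```

>>> {"op": "apply_moves", "data": {"increments": [[-0.9,0,-1,0,0,0,-1],[-0.9,0,-0.6,0,0,0,-1],[-0.9,0,0,0,0,0,-1],[-0.9,0,0,0,0,0,-1],[-0.9,0,0,0,0,0,-1]]}}

```text
time: 24.33
tool_pos: [0.5068, -0.0068, 0.246]
tcp_rot: [0.69, 0.724, 0.0, 0.002]
contact_force: [-0.2, -0.1, -0.6]
opening: -0.0002
```

>>> {"op": "apply_moves", "data": {"increments": [[-0.9,0,0,0,0,0,-1],[-0.9,0,0,0,0,0,-1],[-0.9,0,0,0,0,0,-1],[-0.9,0,0,0,0,0,-1],[0,0,0,0,0,0,-1]]}}

```text
time: 24.75
tool_pos: [0.511, -0.1032, 0.2469]
tcp_rot: [0.69, 0.723, 0.001, 0.004]
contact_force: [0.4, 0.2, -0.3]
opening: -0.0002
```

```bash
python3 st.py
python3 - <<'E'
from h import *
from ov import pose
d=r.get_image("scene");t=r.get_image("top")
for q,z in (("tape_center",.014),("pin_tin",.011),("chalk_box",.012)):
    print(q,[(np.round(x["box"]).tolist(),round(x["p"],2)) for x in r.look_for(q,"scene")][:2],[(np.round(x["box"]).tolist(),round(x["p"],2)) for x in r.look_for(q,"top")][:2])
im=d["img"].copy()
big=cv2.resize(im[80:220,270:430],(640,560),interpolation=cv2.INTER_CUBIC)
p=(proj(d,pose([(-.131,-.091,.069),(.131,-.091,.069),(.131,.085,.069),(-.131,.085,.069)],(.5,.139,2.6)))-[270,80])*4
for a in p: cv2.circle(big,tuple(int(v) for v in a),4,(0,0,255),1)
cv2.imwrite("pics/fin.png",big)
E
```

```text
24.75 [ 0.511  -0.1032  0.2469] [179.62   0.25  92.67] -0.0002 [ 0.4  0.2 -0.3]
tape_center [([230.0, 233.0, 24.0, 18.0], 0.64)] [([385.0, 218.0, 29.0, 24.0], 0.58)]
pin_tin [([376.0, 226.0, 21.0, 21.0], 0.55)] [([271.0, 131.0, 22.0, 21.0], 0.57)]
chalk_box [([318.0, 261.0, 38.0, 24.0], 0.76)] [([338.0, 125.0, 30.0, 21.0], 0.88)]
```

View pics/fin.png

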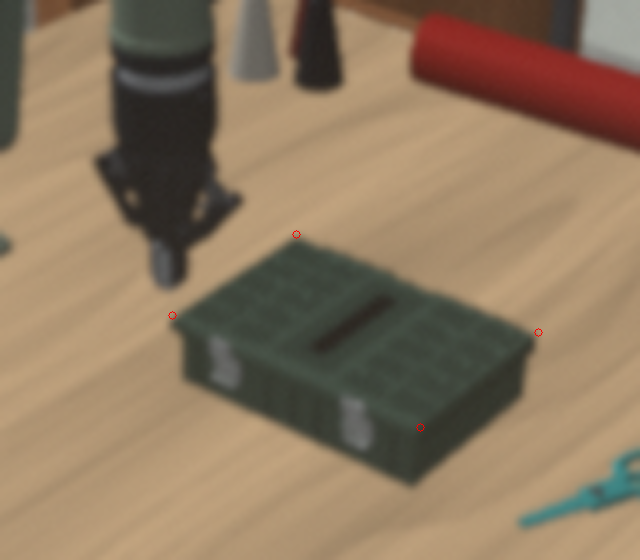

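The lid lies flat: its corners at (175,322), (413,427), (537,340) and (296,238) fall within a few pixels of the shut-lid prediction. The bystanders are where they were.

```bash
python3 -c "
from rig import r
print(r.hand_in())"
```

```text
the job is handed in; nothing more can be done
None
```

The case is packed and handed in after about 25 s: the black shears lie flat in the front bay, the tray is on its ledges over them, and the lid is shut.

**Checks that agreed**
- **Shears:** the top view showed them flat in the bay before the tray went in.
- **Tray:** the pictures showed it inside, with an even gap all round and nothing above the rim.
- **Lid:** the push ended at 21 N against the stop, at the predicted shut height. In the last picture its corners lie within a few pixels of the shut-lid prediction.
- **Bystanders:** the tape measure, pin tin and chalk box are within a few pixels of where they started.
- **Robot:** it was clear of everything at hand-in.

**Checks that disagreed**
- **Landing contact:** when I set down the shears and the tray, the arm stopped at about the expected height, but the wrist force never showed contact. I judged the landings by height and pictures, so each may have dropped about 1 mm at release.
- **Case position:** the two camera estimates differed by 2–5 mm in y. I used a value between them, and the tray went in without catching.

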